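# Snap a tube pod onto the rotator shaft and slide it to the stop

### The job

Take the loose orange tube pod out of the white tray and push its spring clip straight down over the bare stretch of the tube rotator's shaft, about 3 to 6 cm short of the red stop, until both arms snap past the shaft and the pod sits fully home and upright. Then slide it along the shaft until it touches the red stop, and let go of it there. Be gentle: feel for the snap and for the stop, push no harder than about 15 N, and do not disturb the other things on the bench.

Things in the scene. Friction and masses are not known exactly. Their poses are not given: they have to be found in the camera images.
- pod_center (a point): Centre of the orange grip block of the loose pod (60 g) standing in the tray. Block 18 (pod x) by 24 (y) by 46 mm tall, this point half-way up; green cap 5 mm high on top. Under it a white bridge 40 (x) by 24 by 6 mm, its top 23 mm below this point, then two steel spring arms. Feet 57 mm below this point. Grip across the block's x faces, fingertips above the bridge.
- clip_seat (a point): Point of the pod where the shaft's axis lies when it is fully home: 39 mm below pod_center. The clip opens downward between the arms (at x = +-14 mm, with inward beads and outward-flared feet) and takes a shaft along pod y, either way round. When home, the bridge's underside, 10 mm above this point, rests on the shaft; the beads lie 8.3 mm below it.
- rotator: Tube rotator, fixed: white base plate 120 (x) by 360 (y) by 30 mm, origin at the centre of its underside. A round steel shaft, diameter 20 mm, lies along its y axis above x = 0, from a white end post at y = -155 mm (120 mm tall) to the blue drive housing from y = +125 mm (125 mm tall). Another orange pod is already mounted at y = +98 mm (its cap up to 173 mm above the bench).
- shaft_line (a point): Point above the rotator's origin, 90 mm above the bench; axes as the rotator's. The shaft's height is adjustable: its rigid axis passes 0 to 16 mm above or below this point, not reported: find it by feel. Snapping on takes about 5 to 10 N downward; the force falls once the arms pass the widest point, then rises steeply as the bridge meets the shaft. Sliding then takes up to about 8 N.
- stop_face (a point): Centre of the -y face of the rigid red stop: a fork of two prongs astride the shaft (12 to 26 mm either side of it, 5 mm thick, tops 18 mm above this point). Axes as the rotator's; 90 mm above the bench whatever the shaft's height; on the rotator at y = 17 to 53 mm. The pod comes from the -y side and touches it when pod_center is 12 mm to -y of this point.
- clip_arm_a (a joint): Opening of the spring arm on the pod's +x side, rad: 0 when free, about 0.15 to 0.23 as the bead passes the widest point of the shaft, under 0.06 when snapped fully home.
- clip_arm_b (a joint): The same for the arm on the pod's -x side.
- tray: White tray, fixed, 140 x 140 mm, 18 mm high, 4 mm floor and walls; origin at the centre of its underside. The pod stands in it.
- tip_rack: Blue block with holes, fixed, 125 x 85 x 50 mm; origin at the centre of its underside. Leave alone.
- buffer: Loose clear bottle, 64 mm in diameter, 140 mm tall; origin at the centre of its underside. Leave alone.
- reagent: Loose amber bottle, 56 mm in diameter, 110 mm tall; origin under its centre. Leave alone.
- jar: Loose white jar with red lid, 68 mm in diameter, 70 mm tall; origin under its centre. Leave alone.
- dish: Loose clear dish, 90 mm in diameter, 16 mm high; origin under its centre. Leave alone.
- tube_box: Loose green box, 90 x 90 x 50 mm; origin under its centre. Leave alone.

How it is judged:
By the outcome, as a careful person would: the job done as asked, in the order asked, and still so for the second after the job is handed in, with the robot touching nothing.
It also fails if it takes over 72 s, if anything falls off the work surface, if the arm or the gripper's body presses on something with over 40 N, if the wrist force passes 120 N, or if a joint passes its speed limit or range.

### The arm

A 6-joint arm with a two-finger parallel gripper is mounted at the origin on the work surface. World frame = base frame: x ahead of the robot, y to its left, z up, the work surface at z = 0. Lengths are in m, angles in rad, forces in N, time in s.
With the tool pointing down it reaches from about 0.3 to 1 m from the base axis. Payload 5.1 kg.
Tool frame: the origin (TCP) lies where the fingers leave the gripper's body, on its centre line; the fingertips stand 78 mm ahead of it and the grasp point (between the pads) lies 59 mm ahead of it; y points along the fingers, x is the direction in which the jaws open and shut, and the axes are right-handed (so a half turn about y gives the same grasp; the last joint's range is limited). The gripper opens to 95 mm and grips with 3 to 60 N. Pads are 20 mm wide; open, the fingers measure 119 mm over their backs; the gripper's body (75 mm by 180 mm) begins 59 mm behind the grasp point.
Start: joints at [-1.196, 0.124, 1.65, -0, 1.367, -0.083], TCP at [0.287, -0.583, 0.292] pointing down, gripper open.
Joint ranges: [-2.61, 2.61], [-1.02, 2.33], [0.03, 2.71], [-1.35, 4.49], [0.32, 2.68], [-2.91, 2.91]. Speed limits (rad/s): [2.57, 2.57, 3.14, 3.14, 3.14, 3.14].

### API

Orientations are given as a rotation vector (axis times angle).
In Python, from bench import bot, jaws, kin, viewer, sign_off gives the robot as it stands. The module is installed in compiled form; this text tells all that it offers. Calls block until the motion is done:
- bot.goto(position, orientation): joint-space move of the TCP to a pose.
- bot.move_straight(position, orientation=None, feed=0.15): straight line of the TCP; orientation=None keeps the orientation; feed is the mean speed in m/s.
- bot.set_joints(angles): joint-space move.
- jaws.gripper_to(opening, squeeze=None): opening from 0.0 (shut) to 1.0 (fully open); squeeze is the grip in N (None keeps the last); returns when the fingers have stopped.
- bot.dwell(seconds).
- kin.solve_ik(position, orientation): joint angles nearest the present ones, or None.
- viewer.grab_frame(name): name is "scene" or "top"; returns the picture (480x640x3 uint8, blue, green, red); there is no depth.
- viewer.get_calibration(name): a dict with "fx", "fy", "cx", "cy" (pixels), "xyz" and "orientation" of the camera in the world. Camera axes: x right, y up, looking along -z (the intrinsics and any distortion apply to the point x, -y, -z); pixel columns grow to the right and rows downward; lengths in m; the calibration is good to about 2 mm. A picture is of the moment at which its call begins. get_calibration takes no time and is no camera call.
A pose or a line that the arm cannot do raises bot.MotionError and nothing moves.
- sign_off(): hands the job in, once; it reports no verdict.
Readings, each from a call of its own:
- bot.read_time_s(): time.
- bot.read_qpos(): joint angles.
- bot.read_qd(): joint speeds.
- bot.read_effort(): joint torques, N m.
- bot.read_tool_pos(): TCP position.
- bot.read_tool_rot(): TCP orientation.
- bot.read_contact_force(): force on the tool from outside, world axes, zero at the start.
- bot.read_wrist_torque(): the same for the moment, N m.
- bot.read_grip_width(): opening from 0.0 (shut) to 1.0 (fully open).
Only numpy, scipy, OpenCV 4.12 (cv2) and the standard library are available. Lean on these libraries where they do the work, as an engineer would, in place of code of your own. Each camera call takes 0.05 s, during which the arm holds its last target. There are 200 camera calls.

## Working session

There is one attempt and no reset: what is moved stays moved. The work goes in short steps, each a Python script; the robot and the scene stay as the last script left them, time stands still between calls to the robot, and variables do not carry over. Pictures are saved under pics/ and viewed, about 8 in all and at most 12, crops included, and the job is handed in when it is done.

```bash
mkdir -p pics; ls; python3 - <<'E'
from bench import bot,viewer
import cv2
for n in("scene","top"):
    cv2.imwrite(f"pics/{n}0.png",viewer.grab_frame(n)); print(n,viewer.get_calibration(n))
print(bot.read_tool_pos(),bot.read_tool_rot(),bot.read_contact_force(),bot.read_time_s())
E
```

```text
pics
scene {'fx': 521.0575470130301, 'fy': 521.0575470130301, 'cx': 321.0566881293384, 'cy': 238.96276252264724, 'xyz': array([1.61340882, 0.54789987, 0.90242936]), 'orientation': array([0.61557722, 0.98696638, 1.86389808])}
top {'fx': 526.2554912602131, 'fy': 526.2554912602131, 'cx': 322.22483761529503, 'cy': 238.50260601077125, 'xyz': array([ 0.32772244, -0.02563626,  1.18952756]), 'orientation': array([ 0.14158345, -0.11152779, -1.5708464 ])}
[ 0.28708503 -0.58267718  0.29110729] [-1.39049795  0.86687472 -0.86438855] [ 0.61757197  0.31624523 -0.20565003] 0.1
```

View pics/scene0.png

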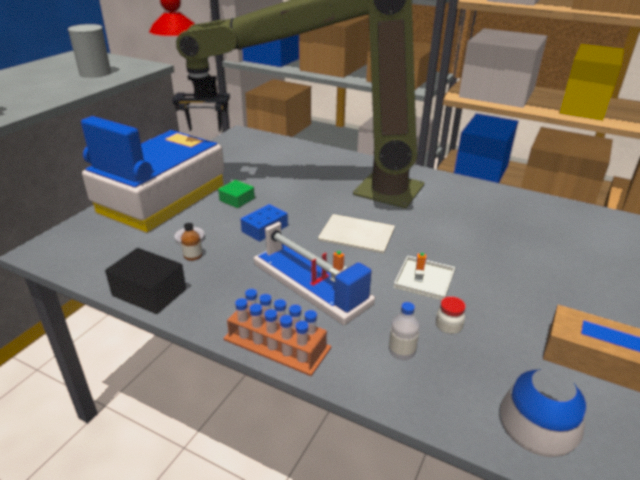

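View pics/top0.png

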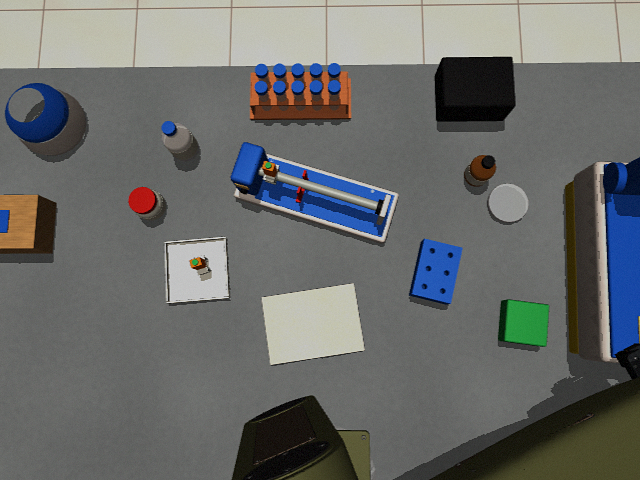

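```bash
cat > h.py <<'E'
import numpy as np, cv2
from scipy.spatial.transform import Rotation as R
from bench import bot,jaws,kin,viewer
def proj(n,P):
    c=viewer.get_calibration(n); p=R.from_rotvec(c["orientation"]).inv().apply(np.atleast_2d(P)-c["xyz"])
    return np.c_[c["cx"]+c["fx"]*p[:,0]/-p[:,2], c["cy"]+c["fy"]*p[:,1]/p[:,2]]
def ray(n,u,v,z):
    c=viewer.get_calibration(n); d=R.from_rotvec(c["orientation"]).apply([(u-c["cx"])/c["fx"],-(v-c["cy"])/c["fy"],-1])
    return c["xyz"]+d*(z-c["xyz"][2])/d[2]
def crop(im,u0,v0,w,h,s):
    im=cv2.resize(im[v0:v0+h,u0:u0+w],None,fx=s,fy=s,interpolation=cv2.INTER_CUBIC)
    for k in range(0,w,10): cv2.line(im,(k*s,0),(k*s,6 if (u0+k)%50 else 16),(255,255,255),1)
    for k in range(0,h,10): cv2.line(im,(0,k*s),(6 if (v0+k)%50 else 16,k*s),(255,255,255),1)
    return im
E
python3 - <<'E'
from h import *
t=cv2.imread("pics/top0.png"); s=cv2.imread("pics/scene0.png")
cv2.imwrite("pics/a.png",crop(t,220,135,190,115,4))
cv2.imwrite("pics/b.png",np.hstack([crop(t,160,230,75,80,5),np.vstack([crop(s,390,240,70,60,5),np.zeros((100,350,3),np.uint8)])]))
cv2.imwrite("pics/c.png",crop(s,240,215,140,105,5))
print(R.from_rotvec(bot.read_tool_rot()).as_matrix().round(3))
E
```

```text
[[ 0.442 -0.001  0.897]
 [-0.897  0.002  0.442]
 [-0.002 -1.     0.   ]]
```

View pics/a.png

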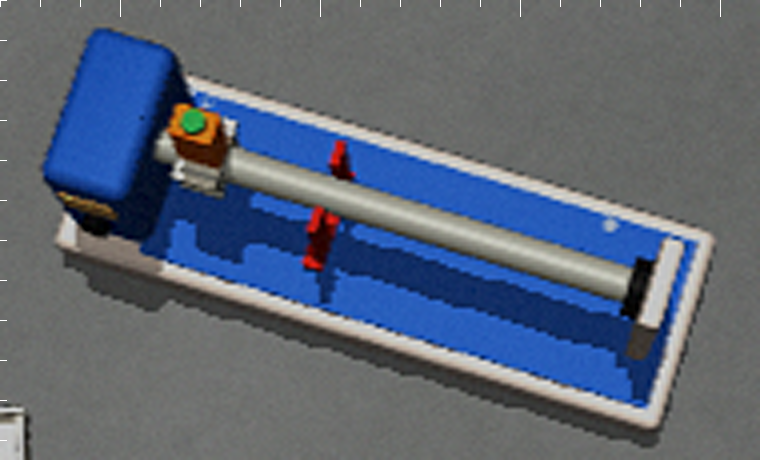

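View pics/b.png

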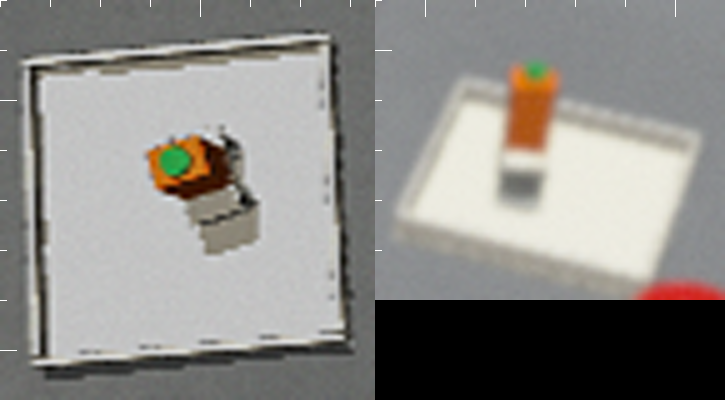

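```bash
cat > fit.py <<'E'
from h import *
from scipy.optimize import least_squares, differential_evolution
t=cv2.imread("pics/top0.png"); s=cv2.imread("pics/scene0.png")
def T(q,P,z0=0):
    P=np.atleast_2d(np.array(P,float)); c,n=np.cos(q[2]),np.sin(q[2])
    return np.c_[q[0]+c*P[:,0]-n*P[:,1], q[1]+n*P[:,0]+c*P[:,1], P[:,2]+z0]
px=np.array([[398.2,193.7],[384.3,240],[234.5,195]]); mod=np.array([[.06,-.18,.03],[-.06,-.18,.03],[-.06,.18,.03]])
r=least_squares(lambda q:(proj("top",T(q,mod))-px).ravel(),[.5,0,-.3]); print("rot",r.x,r.fun.round(1))
rq=r.x
# pod: silhouette IoU in both views
B=np.array([[x,y,z] for x in(-.009,.009) for y in(-.012,.012) for z in(-.023,.023)])
C=np.array([[.007*np.cos(a),.007*np.sin(a),.028] for a in np.linspace(0,6.28,12)])
def fitpod(p0,z0,boxes,db=(.015,.015,.5),views=("top","scene")):
    S=6; M={}
    for n in views:
        u,v,w,h=boxes[n]; im=(t if n=="top" else s)[v:v+h,u:u+w]
        im=cv2.resize(im,None,fx=S,fy=S,interpolation=cv2.INTER_LINEAR)
        hsv=cv2.cvtColor(im,cv2.COLOR_BGR2HSV)
        M[n]=((hsv[...,0]<22)|((hsv[...,0]>40)&(hsv[...,0]<85)))&(hsv[...,1]>140)&(hsv[...,2]>35)
    def cost(q):
        tot=0
        for n in views:
            u,v,w,h=boxes[n]; m=np.zeros(M[n].shape,np.uint8)
            for P in(B,C):
                p=(proj(n,T(q,P,z0))-[u-.5,v-.5])*S-.5
                cv2.fillConvexPoly(m,cv2.convexHull((p*16).astype(np.int32)),1,shift=4)
            m=m>0; tot+=1-(m&M[n]).sum()/(m|M[n]).sum()
        return tot
    return differential_evolution(cost,[(a-d,a+d) for a,d in zip(p0,db)],seed=1,maxiter=60,tol=1e-4)
g=ray("top",194.8,262,.089); print("cap top",g,"scene",ray("scene",422,254,.089))
bx={"top":(180,250,40,40),"scene":(405,248,35,30)}
for v in(("top","scene"),("top",),("scene",)):
    f=fitpod([g[0],g[1],-.3],.061,bx,views=v); print(v,f.x,f.fun)
    if len(v)==2: pq=f.x
for n,p in(("tray?",(160+25/5,230+62/5)),("",(160+328/5,230+38/5)),("",(160+347/5,230+340/5)),("",(160+35/5,230+363/5))): print(n,ray("top",*p,.018)[:2])
print("base",proj("top",[[0,0,0]]))
# overlays
def draw(n,im,u,v,w,h,S):
    o=crop(im,u,v,w,h,S)
    def L(P,col):
        p=((proj(n,P)-[u-.5,v-.5])*S-.5).astype(int); cv2.polylines(o,[p.reshape(-1,1,2)],False,col,1)
    L(T(rq,[[-.06,-.18,.03],[.06,-.18,.03],[.06,.18,.03],[-.06,.18,.03],[-.06,-.18,.03]]),(0,255,255))
    for dz in(-.016,0,.016): L(T(rq,[[0,-.155,.09+dz],[0,.125,.09+dz]]),(255,255,0) if dz else (0,0,0))
    for y in(.02,.03,.04,.05):
        for a,b in((.012,.026),(-.026,-.012)): L(T(rq,[[a,y,.06],[a,y,.108],[b,y,.108],[b,y,.06]]),(0,255,0) if y!=.03 else (255,255,255))
    L(T(pq,[[.009,.012,.023],[-.009,.012,.023],[-.009,-.012,.023],[.009,-.012,.023],[.009,.012,.023]],.061),(255,0,255))
    return o
cv2.imwrite("pics/d.png",draw("top",t,225,140,180,110,4))
cv2.imwrite("pics/e.png",np.vstack([draw("scene",s,250,220,130,95,6)]))
np.savez("fit.npz",rq=rq,pq=pq)
E
python3 fit.py
```

```text
rot [ 0.62001604  0.01039211 -0.31196909] [ 1.7 -1.8  0.3  2.  -2.1 -0.3]
cap top [0.45774637 0.26476683 0.089     ] scene [0.46234281 0.2687755  0.089     ]Traceback (most recent call last):
  File "fit.py", line 33, in <module>
    f=fitpod([g[0],g[1],-.3],.061,bx,views=v); print(v,f.x,f.fun)
  File "fit.py", line 29, in fitpod
    return differential_evolution(cost,[(a-d,a+d) for a,d in zip(p0,db)],seed=1,maxiter=60,tol=1e-4)
    return fun(*args, **kwargs)
    ret = solver.solve()
    next(self)
    ~~~~^^^^^^
    energy = self.func(parameters)
    return self.f(x, *self.args)
           ~~~~~~^^^^^^^^^^^^^^^
  File "fit.py", line 25, in cost
    p=(proj(n,T(q,P,z0))-[u-.5,v-.5])*S-.5
       ~~~~^^^^^^^^^^^^^
  File "h.py", line 5, in proj
    c=viewer.get_calibration(n); p=R.from_rotvec(c["orientation"]).inv().apply(np.atleast_2d(P)-c["xyz"])
ValueError: time passes only in moves, steps and waits
```

```bash
sed -i 's/^def proj/import functools\n@functools.cache\ndef cal(n): return viewer.get_calibration(n)\ndef proj/; s/c=viewer.get_calibration(n);/c=cal(n);/' h.py; python3 fit.py
```

```text
rot [ 0.62001604  0.01039211 -0.31196909] [ 1.7 -1.8  0.3  2.  -2.1 -0.3]
cap top [0.45774637 0.26476683 0.089     ] scene [0.46234281 0.2687755  0.089     ]
('top', 'scene') [0.45826109 0.26615338 0.19999082] 0.586800223763401
('top',) [0.45831955 0.26577066 0.1619517 ] 0.21130616846513128
('scene',) [0.45265734 0.26499758 0.19995613] 0.3692564745196324
tray? [0.51112746 0.35301312]
 [0.52140427 0.21545425]
 [0.38529152 0.2032619 ]
 [0.37555518 0.34231023]
base [[321.34523973 479.78603421]]
```

View pics/d.png

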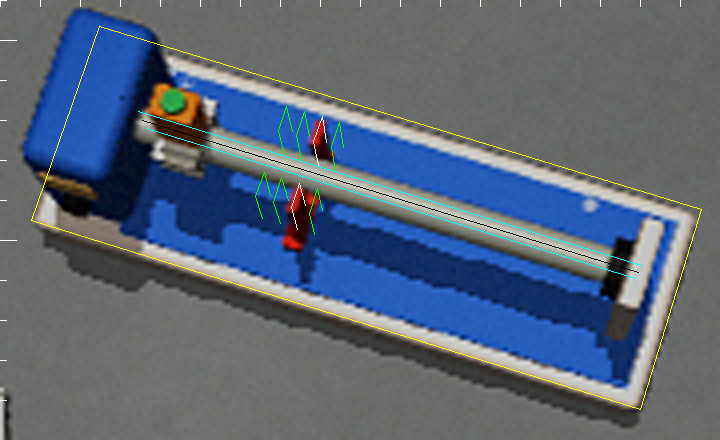

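```bash
cat > fit2.py <<'E'
exec(open("fit.py").read().split("g=ray")[0])
bx={"top":(180,250,40,40),"scene":(405,248,35,30)}
for v in(("top","scene"),("top",),("scene",)):
    f=fitpod([.458,.266,.3],.061,bx,views=v,db=(.012,.012,.35)); print(v,f.x.round(4),round(f.fun,3))
    if len(v)==2: pq=f.x
G={n:cv2.GaussianBlur(im,(0,0),.8).astype(np.float32) for n,im in(("top",t),("scene",s))}
def samp(n,p): return np.stack([cv2.remap(G[n][...,k],p[:,0].astype(np.float32)[None],p[:,1].astype(np.float32)[None],cv2.INTER_LINEAR)[0] for k in range(3)],1)
def cyl(n,q,dx,h,ys,sg):  # silhouette points of the shaft
    A=T(q,np.c_[np.full(len(ys),dx),ys,np.full(len(ys),.09+h)]); a=np.array([-np.sin(q[2]),np.cos(q[2]),0])
    v=cal(n)["xyz"]-A; v-=np.outer(v@a,a); d=np.linalg.norm(v,axis=1,keepdims=True); v/=d; w=np.cross(a,v)
    return A+.01*(v*(.01/d)+sg*w*np.sqrt(1-(.01/d)**2))
def edges(q):
    q3,h=q[:3],q[3]; E=[]
    l=lambda a,b:T(q3,np.linspace(a,b,40))
    E+=[("top","+x",l([.06,.09,.03],[.06,-.175,.03])),("top","-y",l([.055,-.18,.03],[-.055,-.18,.03])),("top","-x",l([-.06,-.17,.03],[-.06,.17,.03]))]
    E+=[("scene","s+x",l([.06,.1,.03],[.06,-.17,.03]))]
    ys=np.linspace(-.13,0.01,40)
    for n in("top","scene"):
        for sg in(1,-1): E.append((n,f"sh{sg}",cyl(n,q3,0,h,ys,sg)))
    return E
def meas(q,W):
    out=[]
    for n,nm,P in edges(q):
        p=proj(n,P); tg=np.gradient(p,axis=0); tg/=np.linalg.norm(tg,axis=1,keepdims=True); nn=np.c_[-tg[:,1],tg[:,0]]
        o=np.arange(-W,W+.01,.25)
        g=np.stack([np.linalg.norm(samp(n,p+nn*(k+.5))-samp(n,p+nn*(k-.5)),axis=1) for k in o],1)
        g=g*np.exp(-(o/W)**2/2); k=g.argmax(1); out.append((p+nn*o[k][:,None],nn))
    return out
q=np.r_[rq,0.]
for W in(4,4,3,3,2,2):
    m=meas(q,W)
    def res(x): return np.concatenate([((proj(n,P)-pm)*nn).sum(1) for (n,_,P),(pm,nn) in zip(edges(x),m)])
    q=least_squares(res,q,loss="soft_l1",f_scale=.5).x
r=res(q); print("rot,h",q.round(4)); print([(e[0],e[1],round(float(np.median(r[i*40:i*40+40])),2)) for i,e in enumerate(edges(q))])
rq=q[:3]; np.savez("fit.npz",rq=rq,pq=pq,h=q[3])
def draw(n,im,u,v,w,h,S):
    o=crop(im,u,v,w,h,S)
    def L(P,col):
        p=((proj(n,P)-[u-.5,v-.5])*S-.5).astype(int); cv2.polylines(o,[p.reshape(-1,1,2)],False,col,1)
    for e in edges(q):
        if e[0]==n: L(e[2],(0,255,255))
    for b in(.012,.026,-.026,-.012): L(T(rq,[[b,.028,.108],[b,.028,.06]]),(255,255,255))
    L(T(rq,[[-.026,.028,.108],[.026,.028,.108]]),(255,255,255))
    L(T(pq,[[.009,.012,.023],[-.009,.012,.023],[-.009,-.012,.023],[.009,-.012,.023],[.009,.012,.023]],.061),(255,0,255))
    L(T(pq,[[.02,.012,-.023],[-.02,.012,-.023],[-.02,-.012,-.023],[.02,-.012,-.023],[.02,.012,-.023]],.061),(255,0,0))
    return o
A=draw("top",t,225,140,180,110,4); Bm=np.hstack([draw("top",t,180,245,40,40,5),np.zeros((200,5,3),np.uint8),draw("scene",s,400,245,40,40,5),draw("scene",s,265,235,62,40,5)])
Z=np.zeros((645,720,3),np.uint8);Z[:440]=A;Z[442:642,:Bm.shape[1]]=Bm[:,:720]
cv2.imwrite("pics/f.png",Z[:600])
E
python3 fit2.py
```

```text
rot [ 0.62001604  0.01039211 -0.31196909] [ 1.7 -1.8  0.3  2.  -2.1 -0.3]
('top', 'scene') [0.4583 0.2662 0.2296] 0.58
('top',) [0.4584 0.2651 0.1941] 0.212
('scene',) [0.4526 0.2652 0.2408] 0.359
rot,h [ 6.191e-01  1.360e-02 -3.162e-01  4.000e-04]
[('top', '+x', -0.8), ('top', '-y', 0.01), ('top', '-x', -0.31), ('scene', 's+x', 0.69), ('top', 'sh1', 0.04), ('top', 'sh-1', -0.19), ('scene', 'sh1', 0.17), ('scene', 'sh-1', -0.21)]
```

View pics/f.png

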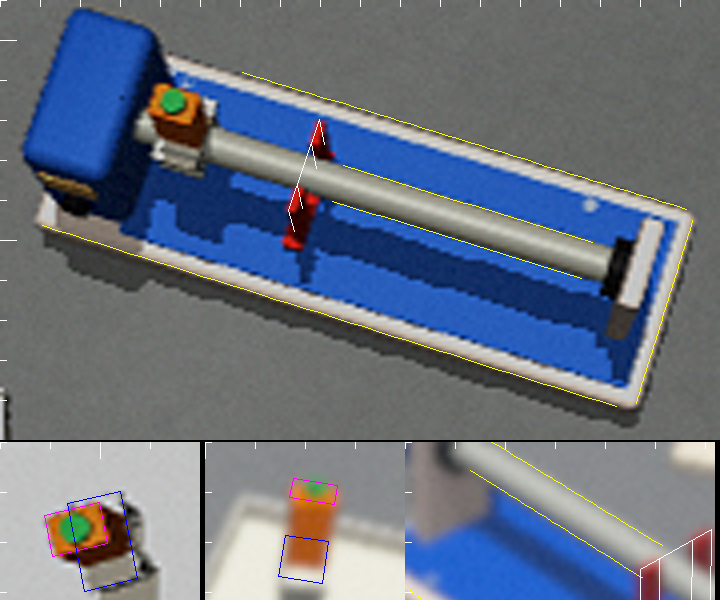

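```bash
cat >> h.py <<'E'
D=np.load("fit.npz"); rq=D["rq"]; pq=np.r_[.4583,.2657,.26]
def ori(yaw):
    x=np.array([np.cos(yaw),np.sin(yaw),0]); y=np.array([0,0,-1.]); return R.from_matrix(np.c_[x,y,np.cross(x,y)]).as_rotvec()
def T(q,P):
    c,n=np.cos(q[2]),np.sin(q[2]); return np.array([q[0]+c*P[0]-n*P[1], q[1]+n*P[0]+c*P[1], P[2]])
def loc(v,q=rq): return R.from_euler("z",-q[2]).apply(v)   # world vector -> rotator axes
GO=.005; TC=GO+.059   # TCP above pod_center
E
python3 - <<'E'
from h import *
q0=bot.read_qpos()
for nm,q,P in(("pick",pq,(0,0,.125)),("above",pq,(0,0,.25)),("shaft",rq,(0,-.03,.30)),("stop",rq,(0,.016,.18))):
    print(nm,T(q,P),np.round(kin.solve_ik(T(q,P),ori(q[2])),3))
bot.goto(T(pq,(0,0,.27)),ori(pq[2])); jaws.gripper_to(.6,10)
bot.move_straight(T(pq,(0,0,.061+TC)),feed=.12)
print(bot.read_time_s(),bot.read_contact_force(),bot.read_tool_pos())
jaws.gripper_to(0,8); print("grip",bot.read_grip_width()*95,bot.read_contact_force())
jaws.gripper_to(0,40); bot.dwell(.2); print("grip",bot.read_grip_width()*95,bot.read_contact_force(),bot.read_wrist_torque(),bot.read_time_s())
bot.move_straight(T(pq,(0,0,.061+TC+.01)),feed=.03)
bot.move_straight(T(pq,(0,0,.061+TC+.09)),feed=.1)
cv2.imwrite("pics/g.png",np.hstack([crop(viewer.grab_frame("top"),150,220,90,90,4),crop(viewer.grab_frame("scene"),385,205,80,90,4)]))
print(bot.read_contact_force(),bot.read_grip_width()*95,bot.read_time_s())
E
```

```text
pick [0.4583 0.2657 0.125 ] [ 0.424  0.027  2.053 -0.     1.062  0.164]
above [0.4583 0.2657 0.25  ] [ 0.424 -0.113  1.961 -0.     1.294  0.164]
shaft [ 0.6097552  -0.01491121  0.3       ] [-0.112  0.032  1.735 -0.     1.375  0.204]
stop [0.62405838 0.02880857 0.18      ] [-0.04   0.162  1.804 -0.     1.176  0.276]
5.3167 [ 0.24252169 -0.24874145  0.57786109] [0.45890771 0.26597007 0.12596813]
grip 18.172823226516357 [-0.2015695  -0.2426537   0.24954313]
grip 17.551536758664156 [-0.32530636 -0.87598065 -0.65757165] [-0.03461399 -0.05699227 -0.04640002] 6.4417
[-0.77988449 -0.04814723 -0.54579715] 17.5640404796851 7.975
```

View pics/g.png

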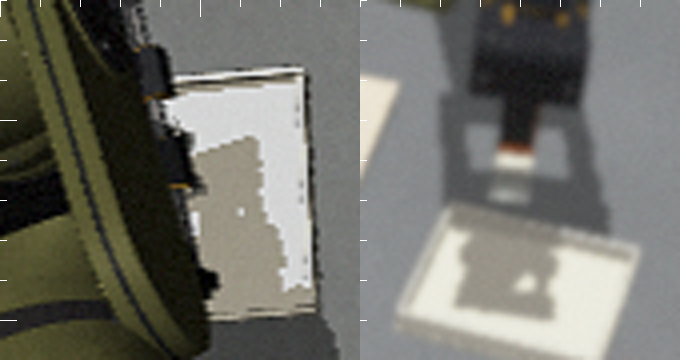

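```bash
cat >> h.py <<'E'
YI=-.033
def F(): return loc(bot.read_contact_force())
E
python3 - <<'E'
from h import *
bot.goto(T(rq,(0,YI,.25+TC)),ori(rq[2])); 
bot.move_straight(T(rq,(0,YI,.178+TC)),feed=.1); bot.dwell(.3)
b=np.mean([F() for _ in range(3)],0); np.save("bias.npy",b); print("bias",b,bot.read_time_s(),(bot.read_tool_pos()-T(rq,(0,YI,.178+TC)))*1e3)
z=.178
while z>.134:
    z-=.001; bot.move_straight(T(rq,(0,YI,z+TC)),feed=.02); f=F()-b
    if z<.16 or abs(f).max()>1.2: print(round(z,4),f.round(2),((bot.read_tool_pos()[2]-z-TC)*1e3).round(2),round(bot.read_time_s(),2))
    if np.linalg.norm(f)>3: break
E
```

```text
bias [ 0.62861106 -0.3983296  -1.01252372] 10.4083 [ 0.26911086 -0.05475835  0.71667528]
0.175 [-0.68  1.44 -0.16] -0.13 11.16
0.16 [-1.14  0.1   0.22] -0.11 14.91
0.159 [-1.15 -0.34  0.13] -0.1 15.16
0.158 [-0.82 -0.2  -0.15] -0.12 15.41
0.157 [-0.15 -0.1  -0.79] -0.11 15.66
0.156 [-0.76 -0.77  1.57] -0.1 15.91
0.155 [-1.22  0.33  0.04] -0.1 16.16
0.154 [-0.07 -0.08  0.09] -0.11 16.41
0.153 [-1.39  0.14  0.06] -0.11 16.66
0.152 [-0.59  1.01 -0.48] -0.09 16.91
0.151 [-0.45  0.49  0.28] -0.13 17.16
0.15 [-0.62 -0.84 -0.5 ] -0.13 17.41
0.149 [0.41 0.26 0.52] -0.11 17.66
0.148 [0.25 0.67 1.48] 0.04 17.91
0.147 [0.9  0.75 1.25] 0.31 18.16
0.146 [ 0.87 -0.87  3.25] 0.58 18.41
```

```bash
cat >> h.py <<'E'
def rd(n=4):
    f=[]; 
    for _ in range(n): f.append(F()); bot.dwell(.02)
    return np.mean(f,0)-np.load("bias.npy")
def dev(P): return loc(bot.read_tool_pos()-P)*1e3
E
python3 - <<'E'
from h import *
z=.146; x=0
print(rd(8).round(2),bot.read_wrist_torque().round(3))
while z>.140:
    z-=.0005; P=T(rq,(x,YI,z+TC)); bot.move_straight(P,feed=.02); f=rd()
    print(round(z,4),round(x*1e3,2),f.round(2),dev(P).round(2),round(bot.read_time_s(),2))
    if f[2]>10 or abs(f[0])>4: break
    if abs(f[0])>1: x+=np.clip(f[0]*.15e-3,-.5e-3,.5e-3)
E
```

```text
[0.26 0.49 3.98] [-0.05  -0.23   0.001]
0.1455 0.0 [-0.18  0.65  5.21] [0.2  0.07 0.41] 18.86
0.145 0.0 [0.37 0.88 5.04] [ 0.07  0.04 -0.02] 19.18
0.1445 0.0 [1.41 0.76 4.39] [ 0.03  0.01 -0.17] 19.49
0.144 0.21 [0.34 0.33 5.08] [ 0.02 -0.01  0.04] 19.81
0.1435 0.21 [0.65 0.77 4.29] [-0.04  0.01 -0.15] 20.12
0.143 0.21 [0.75 0.36 4.74] [ 0.04 -0.02  0.05] 20.44
0.1425 0.21 [0.85 0.43 4.64] [ 0.02 -0.02 -0.07] 20.76
0.142 0.21 [-0.    0.23  6.1 ] [-0.   -0.01  0.03] 21.07
0.1415 0.21 [0.99 0.6  4.91] [-0.02 -0.02 -0.1 ] 21.39
0.141 0.21 [1.42 0.06 4.37] [ 0.04  0.   -0.11] 21.71
0.1405 0.43 [1.55 0.42 4.26] [-0.06 -0.01 -0.19] 22.02
0.14 0.66 [0.55 0.76 3.59] [-0.13 -0.03 -0.24] 22.34
```

```bash
python3 - <<'E'
from h import *
z=.140; x=.66e-3
while z>.122:
    z-=.0005; P=T(rq,(x,YI,z+TC)); bot.move_straight(P,feed=.02); f=rd()
    print(round(z,4),round(x*1e3,2),f.round(2),dev(P).round(2),round(bot.read_time_s(),2))
    if f[2]>9 or abs(f[0])>4: break
    if abs(f[0])>1: x+=np.clip(f[0]*.15e-3,-.5e-3,.5e-3)
print(bot.read_wrist_torque(),bot.read_grip_width()*95)
E
```

```text
0.1395 0.66 [-0.19 -0.16  4.83] [-0.18 -0.   -0.14] 22.66
0.139 0.66 [-0.21  0.77  4.39] [-0.05 -0.   -0.07] 22.98
0.1385 0.66 [-0.3   0.25  4.77] [-0.02 -0.01 -0.08] 23.29
0.138 0.66 [0.64 0.95 3.31] [-0.04 -0.01 -0.31] 23.61
0.1375 0.66 [0.76 0.84 2.36] [-0.06 -0.02 -0.27] 23.93
0.137 0.66 [-0.01  0.5   2.29] [-0.14 -0.02 -0.17] 24.24
0.1365 0.66 [-0.18  0.83  2.98] [-0.04 -0.03 -0.05] 24.56
0.136 0.66 [0.09 0.25 2.43] [-0.13  0.01 -0.28] 24.88
0.1355 0.66 [0.27 0.87 0.63] [-0.12 -0.01 -0.37] 25.19
0.135 0.66 [0.67 0.46 0.27] [-0.09 -0.04 -0.29] 25.51
0.1345 0.66 [ 0.51  0.22 -0.34] [-0.05 -0.04 -0.2 ] 25.82
0.134 0.66 [ 0.04  0.29 -0.36] [-0.12 -0.04 -0.18] 26.14
0.1335 0.66 [ 0.05  0.84 -0.41] [-0.06 -0.03 -0.15] 26.46
0.133 0.66 [ 0.36  0.46 -0.98] [-0.1  -0.01 -0.26] 26.77
0.1325 0.66 [ 0.26  1.15 -1.23] [-0.1  -0.01 -0.28] 27.09
0.132 0.66 [ 0.12  0.32 -2.15] [-0.09 -0.03 -0.24] 27.41
0.1315 0.66 [ 0.06  0.55 -2.4 ] [-0.11 -0.02 -0.24] 27.73
0.131 0.66 [ 0.46  0.25 -2.7 ] [-0.07 -0.03 -0.15] 28.04
0.1305 0.66 [ 0.6   0.49 -2.33] [-0.07 -0.   -0.1 ] 28.36
0.13 0.66 [-0.76  0.64 -0.96] [0.02 0.02 0.15] 28.68
0.1295 0.66 [-2.65  0.25  2.85] [0.08 0.02 0.6 ] 28.99
0.129 0.26 [-2.93 -0.41  6.8 ] [0.37 0.   1.07] 29.31
0.1285 -0.18 [-2.9  -1.08  7.83] [0.69 0.01 1.56] 29.62
0.128 -0.61 [-2.39 -1.28  8.9 ] [1.04 0.02 2.06] 29.94
0.1275 -0.97 [-2.76 -1.21  9.96] [1.29 0.02 2.5 ] 30.26
[-0.19154017  0.42677246  0.00853148] 17.914360787614605
```

```bash
python3 - <<'E'
from h import *
for x,z in((.3e-3,.1285),(.3e-3,.1295),(.3e-3,.1300)):
    P=T(rq,(x,YI,z+TC)); bot.move_straight(P,feed=.02); f=rd(6)
    print(round(z,4),round(x*1e3,2),f.round(2),dev(P).round(2),loc(bot.read_wrist_torque()).round(3),bot.read_grip_width()*95,round(bot.read_time_s(),2))
cv2.imwrite("pics/h.png",crop(viewer.grab_frame("scene"),270,200,110,90,6))
E
```

```text
0.1285 0.3 [-3.75 -0.9   8.75] [0.37 0.04 1.52] [-0.231  0.699 -0.023] 17.392016318269384 30.61
0.1295 0.3 [-1.93 -0.46  5.84] [0.33 0.03 0.56] [-0.152  0.191 -0.029] 17.663658363330637 30.96
0.13 0.3 [-0.08 -0.14  3.71] [ 0.31 -0.01  0.09] [-0.136 -0.263 -0.001] 17.696598523735762 31.31
```

View pics/h.png

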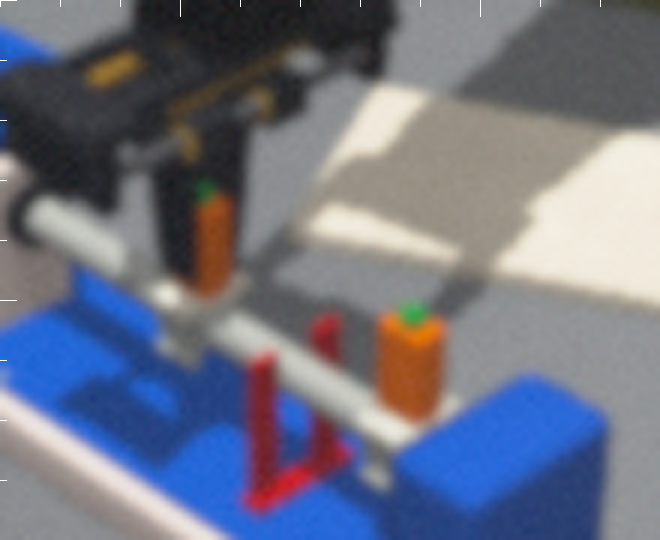

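```bash
python3 - <<'E'
from h import *
x=.3e-3; z=.13; y=YI; hist=[]
while y<.026:
    y+=.002 if y<-.005 else .0007; P=T(rq,(x,y,z+TC)); bot.move_straight(P,feed=.025); f=rd(3)
    print(round(y*1e3,1),round(x*1e3,2),f.round(2),dev(P).round(2),round(bot.read_time_s(),2))
    pl=np.median(hist[-12:]) if len(hist)>5 else -6
    if f[1]<-12 or f[1]<pl-3 or np.linalg.norm(f)>14: break
    hist.append(f[1])
    if abs(f[0])>1.5: x+=np.clip(f[0]*.08e-3,-.2e-3,.2e-3)
    if f[2]>6: z+=.0002
    if f[2]<-1: z-=.0002
np.save("sl.npy",[x,y,z]); print(loc(bot.read_wrist_torque()),bot.read_grip_width()*95)
E
```

```text
-31.0 0.3 [ 0.53 -4.59  4.46] [ 0.3  -0.82  0.07] 31.66
-29.0 0.3 [ 0.67 -4.75  4.74] [ 0.27 -0.69  0.11] 31.96
-27.0 0.3 [ 1.37 -4.68  4.22] [ 0.25 -0.52  0.11] 32.26
-25.0 0.3 [ 1.21 -4.48  4.59] [ 0.22 -0.45  0.06] 32.56
-23.0 0.3 [ 0.36 -4.46  4.36] [ 0.23 -0.44  0.11] 32.86
-21.0 0.3 [ 1.15 -4.6   4.65] [ 0.2  -0.36  0.08] 33.16
-19.0 0.3 [ 0.69 -5.21  4.67] [ 0.18 -0.33  0.07] 33.46
-17.0 0.3 [ 1.32 -4.58  3.86] [ 0.17 -0.25  0.07] 33.76
-15.0 0.3 [ 1.1  -3.99  4.89] [ 0.14 -0.15  0.08] 34.06
-13.0 0.3 [ 1.1  -4.39  4.58] [ 0.12 -0.13  0.08] 34.36
-11.0 0.3 [ 0.76 -4.51  4.57] [ 0.11 -0.03  0.06] 34.66
-9.0 0.3 [ 1.53 -4.01  4.55] [ 0.11 -0.03  0.1 ] 34.96
-7.0 0.42 [ 1.12 -4.08  4.71] [ 0.03 -0.08  0.09] 35.26
-5.0 0.42 [ 0.58 -3.65  4.17] [ 0.   -0.07  0.08] 35.56
-4.3 0.42 [ 0.61 -5.38  4.72] [ 0.02 -0.35  0.09] 35.86
-3.6 0.42 [ 0.88 -5.87  5.49] [ 0.01 -0.49  0.08] 36.16
-2.9 0.42 [ 1.06 -5.52  5.34] [ 0.01 -0.54  0.06] 36.46
-2.2 0.42 [ 0.95 -6.48  5.35] [ 0.   -0.51  0.06] 36.76
-1.5 0.42 [ 0.56 -5.3   5.11] [ 0.   -0.51  0.07] 37.06
-0.8 0.42 [ 0.53 -5.75  5.96] [ 0.01 
[... 593 characters left out ...]
5.42] [-0.02 -0.52  0.08] 40.66
7.6 0.42 [ 0.67 -6.62  5.71] [-0.02 -0.57  0.08] 40.96
8.3 0.42 [ 0.94 -5.82  5.76] [-0.05 -0.49  0.06] 41.26
9.0 0.42 [ 0.51 -5.54  5.3 ] [-0.04 -0.52  0.1 ] 41.56
9.7 0.42 [ 1.02 -5.62  5.73] [-0.03 -0.51  0.09] 41.86
10.4 0.42 [ 0.89 -5.99  5.42] [-0.05 -0.53  0.09] 42.16
11.1 0.42 [ 0.85 -6.1   5.13] [-0.05 -0.56  0.07] 42.46
11.8 0.42 [ 0.72 -5.66  5.72] [-0.05 -0.55  0.08] 42.76
12.5 0.42 [ 0.39 -6.01  6.18] [-0.05 -0.59  0.08] 43.06
13.2 0.42 [ 0.72 -5.17  4.27] [-0.09 -0.45 -0.14] 43.36
13.9 0.42 [ 0.93 -7.11  4.97] [-0.06 -0.9  -0.09] 43.66
14.6 0.42 [ 0.51 -8.91  5.39] [-0.05 -1.45 -0.09] 43.96
[-1.88455027 -0.36447612  0.12002938] 17.694332972262774
```

```bash
python3 - <<'E'
from h import *
x,y,z=np.load("sl.npy")
P=T(rq,(x,y-.0007,z+TC)); bot.move_straight(P,feed=.02); print(rd(4).round(2),dev(P).round(2))
jaws.gripper_to(.4); bot.dwell(.2); print(bot.read_grip_width()*95,rd(4).round(2),dev(P).round(2))
bot.move_straight(T(rq,(x,y-.0007,z+TC+.09)),feed=.08); print(rd(4).round(2),bot.read_time_s())
bot.move_straight(T(rq,(x,y-.0007,.33)),feed=.2)
q=bot.read_qpos(); q[0]-=.75; bot.set_joints(q); print(bot.read_time_s())
tp=viewer.grab_frame("top"); s=viewer.grab_frame("scene"); cv2.imwrite("pics/top1.png",tp); cv2.imwrite("pics/scene1.png",s)
cv2.imwrite("pics/i.png",np.hstack([crop(tp,235,140,80,100,5),crop(s,305,235,75,100,5)]))
E
```

```text
[ 1.14 -6.94  4.92] [-0.07 -0.9  -0.1 ]
38.08346637002627 [-0.74  0.4   0.83] [ 0.02 -0.03  0.01]
[-0.59  0.34  1.1 ] 46.4833
48.5333
```

View pics/i.png

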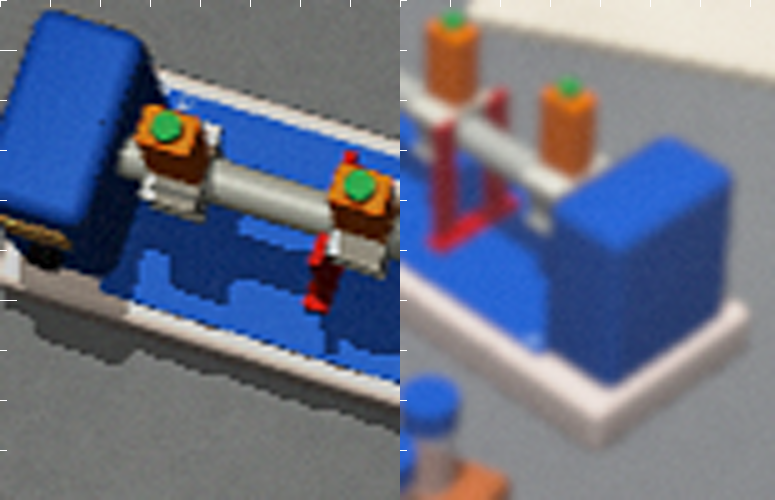

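View pics/top1.png

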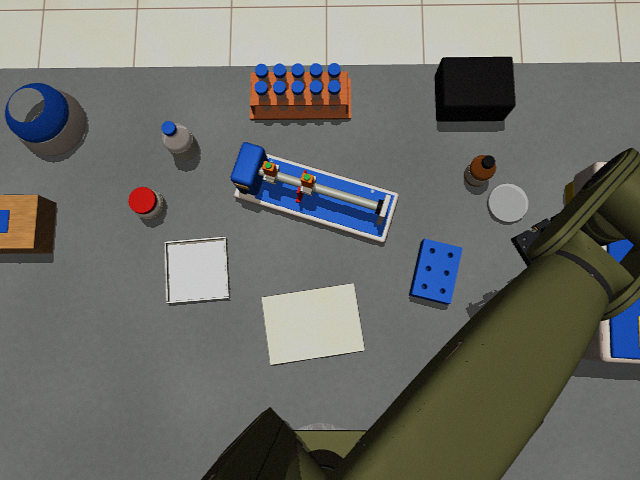

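```bash
python3 - <<'E'
from h import *
a,b=ray("top",268.6,165.6,.158),ray("top",307,177.2,.158)
print("pod rot-frame",loc(b-np.r_[rq[:2],0]).round(4),"mounted",loc(a-np.r_[rq[:2],0]).round(4))
print(rd(5).round(2),bot.read_time_s(),bot.read_tool_pos())
m=cv2.absdiff(cv2.imread("pics/top0.png"),cv2.imread("pics/top1.png")).max(2)
for n,(u,v,w,h) in dict(jar=(122,180,45,45),buffer=(155,115,40,45),dish=(482,178,50,50),reagent=(455,148,45,42)).items(): print(n,(m[v:v+h,u:u+w]>40).sum())
from bench import sign_off
if np.linalg.norm(rd(5))<3: sign_off(); print("signed off")
E
```

```text
pod rot-frame [-0.0012  0.0111  0.158 ] mounted [-0.0018  0.0933  0.158 ]
[-0.63  0.55  0.82] 48.7167 [ 0.47556938 -0.40520457  0.33126588]
jar 0
buffer 0
dish 1
reagent 0
the job is handed in; nothing more can be done
signed off
```

The pod is clipped onto the shaft, slid up to the red stop and let go, and I handed the job in at about 48.7 s.

- **Snap-on:** I pushed the pod down about 4 cm short of the stop. The downward force peaked at about 6 N, fell below zero as the arms passed the shaft, then rose steeply as the bridge met it. That puts the shaft about 1 mm above its nominal height. The most I pushed while seating was about 10 N.
- **Slide:** It took about 4 to 6 N, then rose to about 9 N with the arm stalling when it reached the stop. I eased back 0.7 mm, opened the jaws and lifted straight up.

**Last checks**
- **Pod:** In the final pictures it looks upright, like the mounted pod, and sits against the fork with no visible gap. The clip arms' opening could not be read directly.
- **Position:** The images put the pod 82 mm from the mounted one, and the arm position where it met the stop implies about 85 mm. The images read both pods 2 to 5 mm low in y, a mismatch I put down to calibration and rotator-pose error.
- **Bench:** Jar, buffer bottle, reagent bottle and dish show no change between the first and last pictures. The tip rack looks unmoved. The tube box was hidden under the raised arm in the last picture, so I could not check it.
- **Robot:** It touched nothing at hand-in; the wrist force was about 1 N, within its noise.

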